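# Feed a brass plate on to the ball stake

### The arm

A 6-joint arm with a two-finger parallel gripper is mounted at the origin on the work surface. World frame = base frame: x ahead of the robot, y to its left, z up, the work surface at z = 0. Lengths are in m, angles in rad, forces in N, time in s.
With the tool pointing down it reaches from about 0.35 to 0.975 m from the base axis. Payload 4.9 kg.
Tool frame: the origin (TCP) lies midway between the tips of the shut fingers; the grasp point (between the pads) lies behind it (manip.tcp_to_grasp is the z of the grasp point in the tool frame, in m); z points along the fingers, y is the direction in which the jaws open and shut (so a half turn about z gives the same grasp; the last joint's range is limited). The gripper opens to 85 mm and grips with 20 to 120 N. Pads are 22 mm wide; open, the fingers measure 114 mm over their backs; the gripper's body (76 mm by 85 mm) begins 54 mm behind the grasp point. The pads swing forward as they close: fully open they stand 13 mm farther back than shut.
Start: joints at [1.12, 0.053, 1.613, -0, 1.476, -0.119], TCP at [0.204, 0.591, 0.205] pointing down, gripper open.
Joint ranges: [-3.01, 3.01], [-1.01, 2.22], [0.06, 2.58], [-1.02, 4.17], [0.09, 2.62], [-3.14, 3.14]. Speed limits (rad/s): [2.57, 2.57, 3.14, 3.14, 3.14, 3.14].

### API

Orientations are given as a unit quaternion [w, x, y, z].
In Python, from plant import status, vision, order, regions_of, manip gives the robot as it stands. The module is installed in compiled form; this text tells all that it offers.
- The arm moves only by the shell command python3 -m crank 'ROWS'. ROWS is JSON, one flat list of numbers, 5 for each row, row after row: the shift along the tool's x, y, z in mm, then the turn about the tool's z in degrees, then the opening in per cent of the stroke, from 0 (shut) to 100 (fully open). In form: [tx, ty, tz, yaw, fingers, tx, ty, tz, yaw, fingers, ...]. A call has exactly 10 rows; each row is the pose to reach, as a shift and turn from the pose commanded when the call began, along the tool's axes at that moment; what a row does not reach only later rows make up. A row lasts 1/10 s, in which the tool goes at most 50 mm and 8.59 degrees, less where a joint would pass 70% of its speed; a pose out of reach is approached as far as the arm can. A call with a gripper value outside its range is refused whole. The fingers move at their own pace and stop on an object; the grip force is fixed at half the most. Time passes only in rows, so rows that repeat a pose let the fingers close, or fill a call up. It gives the time, the measured TCP pose, the force and the opening at its end, in the units of the state.
- status.state(): the state, without advancing time (a new reading comes with each control period).
- vision.grab_frame(name): name is "side" or "top" or "wrist"; returns (picture, depth): 480x640x3 uint8, red, green, blue; 480x640 float32, m along the optical axis (not along the pixel's ray), 0 where there is no reading.
- vision.get_calibration(name): a dict with "camera_matrix" (3x3 intrinsics, pixels), "R" (3x3) and "t" (3): a world point X has camera coordinates R X + t. Camera axes: x right, y down, z forward; pixel columns grow to the right and rows downward; lengths in m; the calibration is good to about 2 mm. A picture is of the moment at which its call begins: read the wrist's pose just before it. get_calibration takes no time and is no camera call; for the wrist camera it gives the pose at the moment of the call.
- order.job_done(): hands the job in, once; it reports no verdict.
Trained networks look in the newest picture that a camera, given by its name, has taken for a name from the list of things; names that differ only in an ending like _2 or _b are one class to them, and where a whole thing is asked for, a point or a joint stands for the part that bears it (a point fixed in the world has none). Each returns a list of dicts, best first, with "confidence" (0 to 1); they miss things now and then, are a little off and sometimes report something else, mostly with a low value. They report only what shows in the picture. A call takes as long as a camera call. They do not tell look-alikes from the thing itself.
- regions_of(camera, name): "region" (480x640 bool, what is visible of it) and "extent" ([centre column, centre row, width, height] in pixels, round what is visible of it).
The state is a dict: "time": time; "joint_pos": joint angles; "joint_vel": joint speeds; "joint_efforts": joint torques, N m; "tool_pos": TCP position; "tool_rot": TCP orientation; "contact_force": force on the tool from outside, world axes, zero at the start; "ft_torque": the same for the moment, N m; "gripper_width": opening from 0.0 (shut) to 1.0 (fully open).
Only numpy, scipy, OpenCV 4.12 (cv2) and the standard library are available. Lean on these libraries where they do the work, as an engineer would, in place of code of your own. Each camera call takes 0.05 s, during which the arm holds its last target. There are 200 camera calls.

### The job

Draw the sliding stop of the feed channel fully out of the way (push its upright pin sideways to the end of its travel) and leave it there. Then slide the brass plate along the channel, off the end of the rest and on to the round steel stake, without lifting it, and leave it balanced there on its own: centred on the ball, nearly level, still and clear of the rest. Leave the other things on the bench alone.

Things in the scene. Friction and masses are not known exactly. Their poses are not given: they have to be found in the camera images.
- plate: Flat brass plate 70 mm (own x) x 100 mm (own y) x 12 mm, about 0.7 kg, lying loose in the channel, long side along it. Origin: centre of its underside, z up. The walls stand 2 mm above its top: push it on its rear end (away from the stake), between the walls; friction about 0.6, 2 to 6 N. On the ball it tilts about 1 degree per 0.8 mm off centre and slides off when far off centre.
- rest: Fixed aluminium rest: a straight channel 230 mm long, flat floor 120 mm above the table, 76 mm wide inside, open at both ends. Walls 6 mm thick, 14 mm high above the floor, ending 20 mm short of the front end. Origin on the table below the centre line, 65 mm behind the front end; y points along the channel to the stake (within 0.5 rad of world y), z up, x the way the stop slides out.
- rest_front (a point): Middle of the front edge of the rest's floor, where the plate leaves it (level of the floor); the direction from rest_back to rest_front is the feeding direction.
- rest_back (a point): Middle of the rear edge of the rest's floor, 230 mm from rest_front.
- stake: Fixed polished steel ball stake, a ball of 100 mm diameter on a short foot, standing beyond the front end of the rest on the channel's centre line. Origin: on the table below the ball's centre; axes as the rest's.
- stake_top (a point): Topmost point of the ball, 54 mm beyond rest_front and 0.5 mm lower than the rest's floor. A plate centred on it clears the rest's edge by 4 mm.
- stop (a joint): Travel (m) of the stop, a dark steel bar 115 x 11 x 12 mm lying 2 to 14 mm above the floor across the channel, 3 to 14 mm behind its front edge. 0 = across the channel, 0.08 = end of travel, clear of the plate's path. It slides along the rest's +x (square to the channel, away from the robot) between two guide cheeks 14 mm high beside the channel, stays where left, resists with about 2 N.
- stop_pin (a point): Top centre of the upright round pin on the stop, 12 mm diameter, standing 35 mm above the bar (bar's top 14 mm and pin's top 49 mm above the floor). It is over the channel's centre line when the stop is at 0 and moves with it; push it from its -x side.
- jar: Bystander: squat amber jar 48 mm across, 50 mm high, on the table on the far side of the stand. Origin: centre of underside.
- pulley: Bystander: dark steel belt pulley 60 mm across, 30 mm high, on the table beside the stake, far side. Origin: centre of underside.
- mallet: Bystander: hammer lying on the near side of the stand. Origin: on the table level, within its length.
- bottle: Bystander: pink bottle 64 mm across, 150 mm high, to the left. Origin: centre of underside.
- brushpot: Bystander: black pot of brushes, 76 mm across, 190 mm high, to the right. Origin: centre of underside.
- block: Bystander: dark wooden block 90 x 50 x 35 mm, to the right. Origin: centre of underside.
- driver: Bystander: screwdriver lying to the left. Origin: underside.
There are look-alikes about, which are no part of the job. What is meant by the plate is not green, red or turquoise, and is the larger of those in its own colour.

How it is judged:
By the outcome, as a careful person would: the job done as asked, in the order asked, and still so for the second after the job is handed in, with the robot touching nothing.
It also fails if it takes over 51 s, if anything falls off the work surface, if the arm or the gripper's body presses on something with over 40 N, if the wrist force passes 120 N, or if a joint passes its speed limit or range.

## Working session

There is one attempt and no reset: what is moved stays moved. The work goes in short steps, Python scripts to look and compute and a shell command to move; the robot and the scene stay as the last step left them, time stands still between calls to the robot, and variables do not carry over. Pictures are saved under pics/ and viewed, on a budget of 10 in all, crops included, one or two more only if the job needs it, and the job is handed in when it is done.

```bash
mkdir -p pics
cat > h.py <<'E'
import numpy as np, cv2
from plant import status, vision, order, regions_of, manip
def grab(n):
    c=vision.get_calibration(n); p,d=vision.grab_frame(n)
    return p,d,{k:np.array(v,float) for k,v in c.items()}
def cloud(d,c):
    K=c["camera_matrix"]; v,u=np.mgrid[:480,:640]
    P=np.stack([(u-K[0,2])/K[0,0]*d,(v-K[1,2])/K[1,1]*d,d],-1)
    return (P-c["t"])@c["R"]
def proj(X,c):
    q=c["camera_matrix"]@(c["R"]@np.asarray(X)+c["t"]); return q[:2]/q[2]
def save(n,p): cv2.imwrite("pics/"+n,cv2.cvtColor(p,cv2.COLOR_RGB2BGR))
E
python3 - <<'E'
from h import *
s=status.state(); print(s, manip.tcp_to_grasp)
for n in("top","side"):
    p,d,c=grab(n); save(n+"0.png",p); np.savez(n+"0.npz",p=p,d=d,**c)
    W=cloud(d,c)
    for o in("plate","rest","stake","stop","stop_pin"):
        for r in regions_of(n,o)[:4]:
            m=r["region"]&(d>0); print(n,o,round(r["confidence"],2),np.round(r["extent"]),np.round(np.median(W[m],0),3) if m.any() else None)
E
```

```text
{'time': 0.0, 'joint_pos': array([ 1.12000656e+00,  5.33707144e-02,  1.61426431e+00, -4.12811600e-05,
        1.47600789e+00, -1.18966592e-01]), 'joint_vel': array([-0.00087615, -0.00116841, -0.00104082, -0.00198856,  0.00252488,
       -0.00060491]), 'joint_efforts': array([ 9.17788602e-04, -3.93696356e+01, -3.70175171e+01, -2.69451175e-05,
        7.23664052e-03,  8.48979852e-06]), 'tool_pos': array([0.20330338, 0.59030368, 0.20367222]), 'tool_rot': array([-2.68384922e-04,  1.65149435e-01,  9.86268023e-01, -9.89586109e-04]), 'contact_force': array([-0.57318013, -0.45746837,  0.59954757]), 'ft_torque': array([-0.01700451,  0.02545424, -0.02392261]), 'gripper_width': 0.9988994711687799} -0.0187
top plate 0.95 [203. 236.  36.  44.] [0.577 0.327 0.011]
top plate 0.84 [404. 345.  48.  43.] [ 0.293 -0.17   0.01 ]
top plate 0.76 [428. 250.  29.  21.] [ 0.53  -0.245  0.007]
top plate 0.75 [427. 195.  22.  30.] [ 0.673 -0.245  0.007]
top rest 0.72 [343. 220. 109. 100.] [ 0.538 -0.053  0.12 ]
top rest 0.19 [322. 229. 149. 126.] [0.548 0.044 0.099]
top stake 0.63 [278. 218.  41.  44.] [0.595 0.129 0.105]
top stop 0.8 [305. 207.  28.  48.] [0.612 0.063 0.133]
top stop 0.61 [383. 201.  17.  23.] [ 0.644 -0.126  0.047]
top stop_pin 0.7 [305. 206.  18.  42.] [0.613 0.063 0.133]
side plate 0.91 [297. 242.  26.  20.] [0.549 0.005 0.131]
side plate 0.75 [278. 354.  42.  25.] [0.578 0.333 0.011]
side plate 0.62 [268. 232.  22.   9.] [ 0.67  -0.243  0.007]
side plate 0.57 [373. 249.  36.  18.] [ 0.294 -0.164  0.011]
side rest 0.89 [285. 241.  87.  50.] [0.548 0.019 0.121]
side stake 0.63 [274. 286.  38.  36.] [0.599 0.16  0.091]
side stop 0.7 [275. 252.  31.  18.] [0.593 0.071 0.132]
side stop_pin 0.54 [276. 251.  30.  24.] [0.59  0.072 0.132]
```

Run:
```python
from h import *
z=np.load("top0.npz"); p=z["p"]; save("top0c.png",cv2.resize(p[130:390,160:480],(800,650))[:600])
z=np.load("side0.npz"); p=z["p"]; save("side0c.png",cv2.resize(p[190:310,210:370],None,fx=5,fy=5))
```

```text
(no output)
```

View pics/top0c.png

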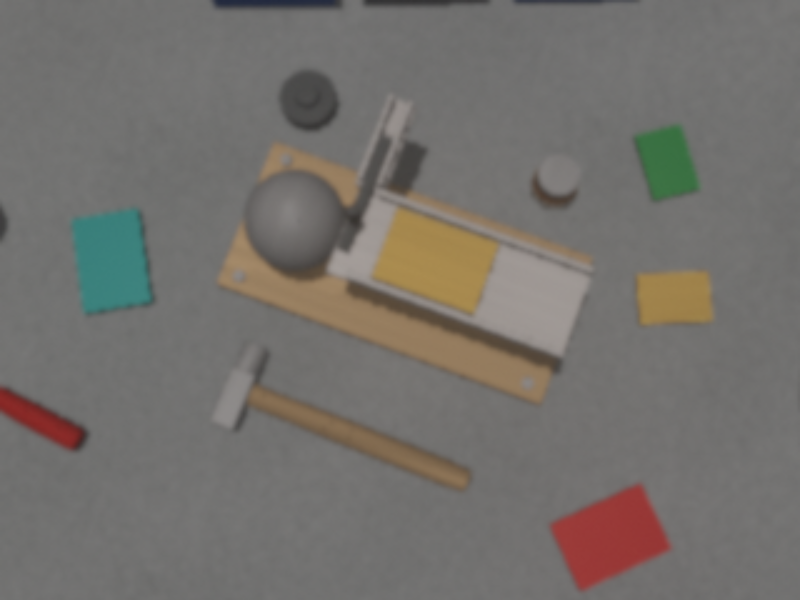

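View pics/side0c.png

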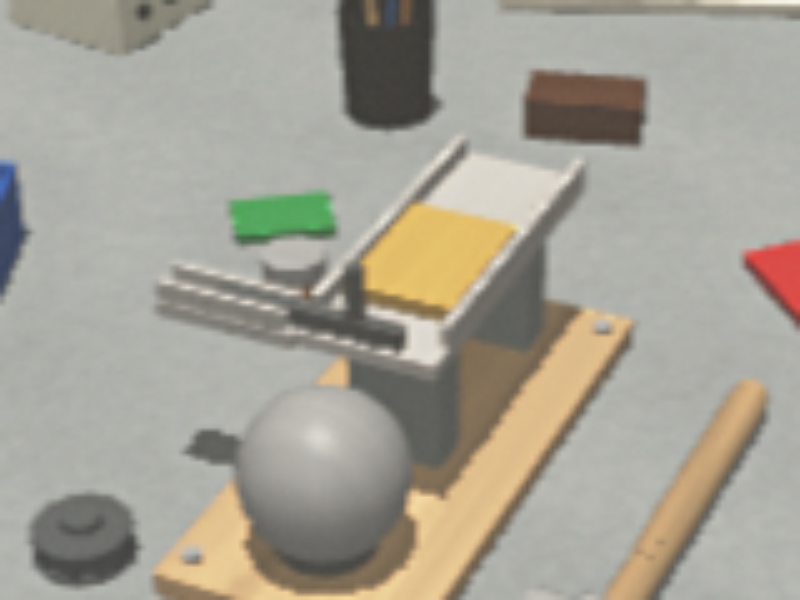

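The larger yellow plate, at about (437,258) in the top crop, lies in the channel and is the brass plate. The smaller yellow one at (675,298) lies on the table and is a look-alike, as are the green (667,162), red (610,537) and turquoise (112,260) ones. The stop lies across the front end, with its pin at about (352,222).

Next I'll measure the channel, plate, ball and pin.

```bash
cat >> h.py <<'E'
def yellow(p):
    h=cv2.cvtColor(p,cv2.COLOR_RGB2HSV); return (h[...,0]>15)&(h[...,0]<32)&(h[...,1]>120)
def plate(p,d,c,lo=.10):
    # biggest yellow blob above lo; rectangle of ray-plane points at its top
    W=cloud(d,c); m=(yellow(p)&(d>0)&(W[...,2]>lo)).astype(np.uint8)
    n,l,s,_=cv2.connectedComponentsWithStats(m); i=1+np.argmax(s[1:,4]); m=l==i
    Q=W[m]; k=Q[:,2]>np.median(Q[:,2])-.004
    A=np.c_[Q[k][:,:2],np.ones(k.sum())]; co=np.linalg.lstsq(A,Q[k][:,2],rcond=None)[0]
    r=cv2.minAreaRect((Q[k][:,:2]*1000).astype(np.float32))
    return np.median(Q,0),co,r,m
def ball(d,c,X0):
    from scipy.optimize import least_squares
    W=cloud(d,c); Q=W[(d>0)&(np.linalg.norm(W-X0,axis=-1)<.056)&(W[...,2]>.06)]
    f=least_squares(lambda x:np.linalg.norm(Q-x,axis=1)-.05,X0,loss="soft_l1",f_scale=.002); return f.x,np.abs(f.fun).mean(),len(Q)
E
python3 - <<'E'
from h import *
for n in("top","side"):
    z=np.load(n+"0.npz"); p,d=z["p"],z["d"]; c={k:z[k] for k in("camera_matrix","R","t")}
    W=cloud(d,c); md,co,r,m=plate(p,d,c); print(n,"plate",md.round(4),co.round(3),r,m.sum(), "camera at",(-c["R"].T@c["t"]).round(2))
    print("ball",*ball(d,c,np.array([.60,.14,.0695])))
    near=(np.abs(W[...,0]-.56)<.15)&(np.abs(W[...,1]-.02)<.18)&(d>0)
    # floor and walls: grey, at level
    fl=near&(np.abs(W[...,2]-.120)<.004)&~m&(W[...,1]<.09); Q=W[fl]
    print("floor z",np.median(Q[:,2]),len(Q),cv2.minAreaRect((Q[:,:2]*1000).astype(np.float32)))
    wl=near&(W[...,2]>.128)&(W[...,2]<.142)&~m
    pin=near&(W[...,2]>.148); print("pin",W[pin].mean(0) if pin.any() else 0,W[pin].max(0) if pin.any() else 0,pin.sum())
    save(n+"_wl.png",(wl*255).astype(np.uint8)[...,None].repeat(3,2))
    np.save(n+"_W.npy",W)
E
```

```text
top plate [ 0.5498 -0.0027  0.1308] [-0.005  0.002  0.134] ((549.9802856445312, -2.5307579040527344), (94.39800262451172, 67.05821228027344), 68.91875457763672) 1176 camera at [0.36 0.02 1.14]
ball [0.60366696 0.13341586 0.06800446] 0.0010882616011322751 1248
floor z 0.11896747718506008 1827 ((583.625732421875, -38.32708740234375), (234.57415771484375, 177.90145874023438), 68.28386688232422)
pin [0.58742875 0.07168156 0.16363524] [0.59381679 0.07743695 0.1719121 ] 33
side plate [ 0.5476 -0.0012  0.1311] [-0.004  0.004  0.133] ((548.6998291015625, -3.3483734130859375), (102.91586303710938, 69.2440414428711), 68.62399291992188) 405 camera at [0.47 1.11 0.83]
ball [0.60230968 0.12989306 0.06835393] 0.0013691651238147836 887
floor z 0.11944318920390469 566 ((581.4277954101562, -38.00848388671875), (242.24368286132812, 176.90440368652344), 67.49994659423828)
pin [0.58802089 0.07305471 0.16023229] [0.59310357 0.07937514 0.16949742] 31
```

```bash
cat >> h.py <<'E'
from scipy.spatial.transform import Rotation as Rn
def to(X,yaw_axis=None):
    s=status.state(); q=s["tool_rot"]; R=Rn.from_quat(np.r_[q[1:],q[0]]).as_matrix()
    o=(R.T@(np.asarray(X)-s["tool_pos"])*1000).round(1)
    print("t",round(s["time"],2),"pos",s["tool_pos"].round(4),"x",R[:,0].round(3),"y",R[:,1].round(3),"F",s["contact_force"].round(1),"shift",o)
E
python3 - <<'E'
from h import *
to([.545,.090,.215])
for n in("top","side"):
    p,d,c=grab(n)
    for o in("bottle","brushpot","jar","pulley","mallet"):
        for r in regions_of(n,o)[:1]:
            m=r["region"]&(d>0); W=cloud(d,c)[m]; print(n,o,round(r["confidence"],2),np.round(np.median(W,0),3),W.max(0).round(3))
E
```

```text
t 0.6 pos [0.2036 0.5909 0.2049] x [-0.945  0.326 -0.   ] y [0.326 0.945 0.   ] F [ 0.1  0.  -0.5] shift [-486.  -362.4  -10.1]
top bottle 0.95 [0.615 0.466 0.097] [0.68  0.561 0.154]
top brushpot 0.78 [ 0.609 -0.428  0.063] [ 0.668 -0.384  0.193]
top jar 0.83 [ 0.644 -0.126  0.047] [ 0.671 -0.105  0.054]
top pulley 0.96 [0.742 0.124 0.021] [0.787 0.153 0.035]
top mallet 0.7 [0.409 0.117 0.022] [0.49  0.221 0.03 ]
side brushpot 0.78 [ 0.605 -0.399  0.064] [ 0.646 -0.381  0.173]
side jar 0.46 [ 0.647 -0.118  0.048] [ 0.666 -0.106  0.055]
side pulley 0.74 [0.743 0.134 0.02 ] [0.776 0.155 0.032]
side mallet 0.7 [0.418 0.169 0.022] [0.49  0.222 0.029]
```

```bash
python3 -m crank '[-45,-35,-5,0,0, -90,-70,-10,0,0, -140,-104,-15,0,0, -190,-141,-20,0,0, -240,-178,-25,0,0, -290,-215,-25,0,0, -340,-252,-25,0,0, -390,-290,-20,0,0, -440,-327,-15,0,0, -486,-362,-10,0,0]'; python3 -c "
from h import *
to([.545,.090,.215])"
```

```text
time: 2.2
tool_pos: [0.4861, 0.1772, 0.2221]
tool_rot: [0.001, 0.165, 0.986, 0.0]
contact_force: [0.4, 0.5, 0.2]
gripper_width: -0.002
t 2.2 pos [0.4861 0.1772 0.2221] x [-0.945  0.326 -0.001] y [0.326 0.945 0.001] F [0.4 0.5 0.2] shift [-84.1 -63.3   7.2]
```

```bash
python3 -m crank '[-40,-30,0,0,0, -80,-60,0,0,0, -84,-63,0,0,0, -84,-63,0,0,0, -84,-63,0,0,0, -84,-63,0,0,0, -84,-63,0,0,0, -84,-63,0,0,0, -84,-63,0,0,0, -84,-63,0,0,0]'
python3 - <<'E'
from h import *
to([.551,.087,.148])
p,d,c=grab("wrist"); save("w1.png",p); np.savez("w1.npz",p=p,d=d,**c)
md,co,r,m=plate(p,d,c); print(md,co,r,m.sum())
print(ball(d,c,np.array([.603,.132,.0685])))
W=cloud(d,c); near=(np.abs(W[...,0]-.6)<.04)&(np.abs(W[...,1]-.07)<.03)&(d>0)
for lo,hi in((.155,.166),(.166,.175)):
    k=near&(W[...,2]>lo)&(W[...,2]<hi); print("pin",W[k].mean(0) if k.any() else 0,W[k].min(0),W[k].max(0),k.sum())
E
```

```text
time: 3.2
tool_pos: [0.5439, 0.0924, 0.2217]
tool_rot: [0.0, 0.165, 0.986, 0.0]
contact_force: [-0.2, 0.1, -0.8]
gripper_width: 0.005
t 3.2 pos [0.5439 0.0924 0.2217] x [-0.946  0.325 -0.   ] y [0.325 0.946 0.   ] F [-0.2  0.1 -0.8] shift [-8.5 -2.8 73.7]
[ 0.54702248 -0.00296791  0.13357081] [ 0.00213499 -0.00146239  0.13238104] ((549.456787109375, -3.984607696533203), (99.87384033203125, 70.832275390625), 68.90254211425781) 13853
(array([0.60303646, 0.13061071, 0.07073035]), np.float64(0.0004205587490835097), 11321)Traceback (most recent call last):
  File "<stdin>", line 8, in <module>
    return umr_minimum(a, axis, None, out, keepdims, initial, where)
ValueError: zero-size array to reduction operation minimum which has no identity
```

View pics/w1.png

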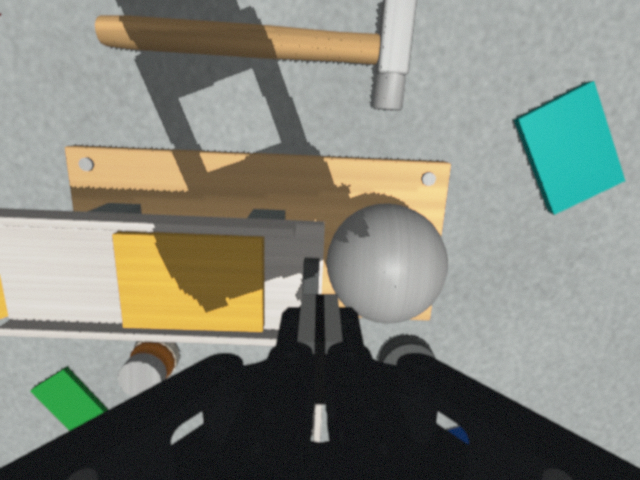

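```bash
python3 -m crank '[-10,-3,30,2.5,0, -10,-3,60,2.5,0, -10,-3,75,2.5,0, -10,-3,75,2.5,0, -10,-3,75,2.5,0, -10,-3,75,2.5,0, -10,-3,75,2.5,0, -10,-3,75,2.5,0, -10,-3,75,2.5,0, -10,-3,75,2.5,0]'; python3 -c "
from h import *
to([.59,.0715,.147])"
```

```text
time: 4.25
tool_pos: [0.5526, 0.0861, 0.1469]
tool_rot: [0.0, 0.187, 0.982, 0.0]
contact_force: [0.2, 0.1, -0.1]
gripper_width: 0.0
t 4.25 pos [0.5526 0.0861 0.1469] x [-0.93   0.367 -0.   ] y [0.367 0.93  0.   ] F [ 0.2  0.1 -0.1] shift [-40.2   0.2  -0.1]
```

```bash
python3 -m crank '[-12,0,0,0,0, -22,0,0,0,0, -30,0,0,0,0, -38,0,0,0,0, -46,0,0,0,0, -54,0,0,0,0, -62,0,0,0,0, -70,0,0,0,0, -78,0,0,0,0, -86,0,0,0,0]'; python3 -m crank '[-2,0,0,0,0, -4,0,0,0,0, -6,0,0,0,0, -7,0,0,0,0, -8,0,0,0,0, -8,0,0,0,0, -8,0,0,0,0, -8,0,0,0,0, -8,0,0,0,0, -8,0,0,0,0]'
python3 - <<'E'
from h import *
to([.6265,.0571,.147])
E
```

```text
time: 5.25
tool_pos: [0.6331, 0.0543, 0.1466]
tool_rot: [-0.0, 0.187, 0.982, 0.0]
contact_force: [0.2, -0.0, -0.2]
gripper_width: -0.001
time: 6.25
tool_pos: [0.6399, 0.0516, 0.1466]
tool_rot: [-0.0, 0.187, 0.982, 0.0]
contact_force: [-0.9, 0.1, 0.3]
gripper_width: 0.002
t 6.25 pos [0.6399 0.0516 0.1466] x [-0.93   0.367  0.   ] y [0.367 0.93  0.   ] F [-0.9  0.1  0.3] shift [14.5  0.2 -0.4]
```

```bash
python3 -m crank '[-2,0,0,0,0, -3,0,0,0,0, -4,0,0,0,0, -5,0,0,0,0, -6,0,0,0,0, -7,0,0,0,0, -8,0,0,0,0, -9,0,0,0,0, -10,0,0,0,0, -10,0,0,0,0]'
python3 - <<'E'
from h import *
to([.59,.0715,.147])
p,d,c=grab("side"); save("s2.png",cv2.resize(p[200:290,215:335],None,fx=6,fy=6))
E
```

```text
time: 7.25
tool_pos: [0.6493, 0.0479, 0.1466]
tool_rot: [0.0, 0.187, 0.982, -0.0]
contact_force: [-0.7, -0.3, -0.9]
gripper_width: 0.002
t 7.25 pos [0.6493 0.0479 0.1466] x [-0.93   0.367 -0.   ] y [ 0.367  0.93  -0.   ] F [-0.7 -0.3 -0.9] shift [63.9  0.2 -0.4]
```

View pics/s2.png

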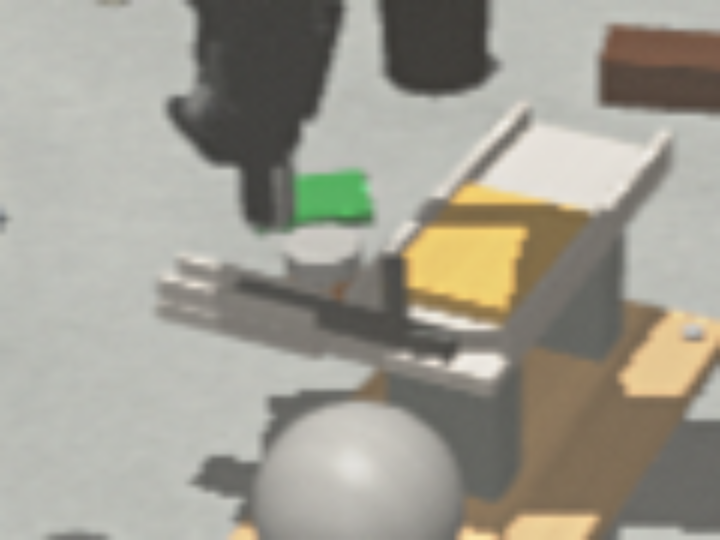

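Run:
```python
from h import *
p,d,c=grab("side"); W=cloud(d,c)
print("tip proj",proj([.6493,.0479,.1466],c),"ball",proj([.603,.1306,.12],c),"pin?",proj([.59,.0715,.169],c),proj([.59,.0715,.134],c))
for v in range(238,256,2): print(v,[(u,*W[v,u].round(3)) for u in (278,280,282,284)])
p,d,c=grab("top"); W=cloud(d,c); print("top pin?",proj([.59,.0715,.169],c),"tip",proj([.6493,.0479,.1466],c))
save("t3.png",cv2.resize(p[170:260,250:370],None,fx=6,fy=6,interpolation=cv2.INTER_CUBIC))
```

```text
tip proj [259.21958732 244.56602866] ball [272.79715689 269.4358262 ] pin? [278.92019636 242.84809021] [279.31704504 253.2861792 ]
238 [(278, np.float64(0.625), np.float64(-0.222), np.float64(0.002)), (280, np.float64(0.618), np.float64(-0.222), np.float64(0.003)), (282, np.float64(0.59), np.float64(-0.013), np.float64(0.133)), (284, np.float64(0.585), np.float64(-0.024), np.float64(0.126))]
240 [(278, np.float64(0.625), np.float64(-0.215), np.float64(-0.002)), (280, np.float64(0.594), np.float64(0.0), np.float64(0.134)), (282, np.float64(0.589), np.float64(-0.007), np.float64(0.13)), (284, np.float64(0.583), np.float64(-0.003), np.float64(0.132))]
242 [(278, np.float64(0.599), np.float64(0.011), np.float64(0.133)), (280, np.float64(0.588), np.float64(0.066), np.float64(0.168)), (282, np.float64(0.588), np.float64(0.005), np.float64(0.13)), (284, np.float64(0.582), np.float64(0.01), np.float64(0.133))]
244 [(278, np.float64(0.593), np.float64(0.073), np.float64(0.166)), (280, np.float64(0.586), np.float64(0.078), np.float64(0.169)), (282, np.float64(0.587), np.float64(0.018), np.floa
[... 744 characters left out ...]
(0.582), np.float64(0.073), np.float64(0.146)), (284, np.float64(0.579), np.float64(0.041), np.float64(0.125))]
252 [(278, np.float64(0.594), np.float64(0.069), np.float64(0.136)), (280, np.float64(0.587), np.float64(0.078), np.float64(0.143)), (282, np.float64(0.582), np.float64(0.07), np.float64(0.137)), (284, np.float64(0.58), np.float64(0.042), np.float64(0.119))]
254 [(278, np.float64(0.593), np.float64(0.076), np.float64(0.134)), (280, np.float64(0.588), np.float64(0.075), np.float64(0.134)), (282, np.float64(0.582), np.float64(0.075), np.float64(0.134)), (284, np.float64(0.576), np.float64(0.075), np.float64(0.134))]
top pin? [300.36191648 213.34753656] tip [311.06371227 190.16470892]
```

View pics/t3.png

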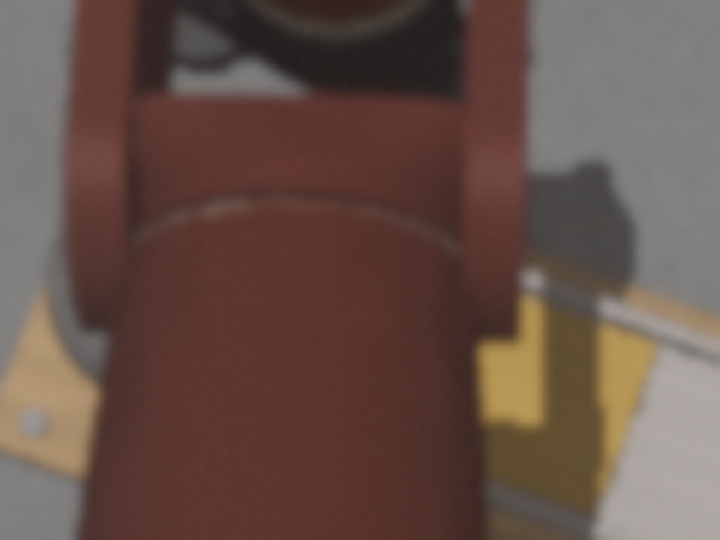

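Run:
```python
from h import *
print({k:v for k,v in vars(manip).items() if not k.startswith("_")} if hasattr(manip,"__dict__") else dir(manip)); print(status.state()["gripper_width"])
p,d,c=grab("side"); W=cloud(d,c); g=p.max(-1)
for v in range(228,244): print(v,[(u,g[v,u],*W[v,u].round(3).tolist()) for u in (256,258,260,262,264)])
```

```text
{}
0.0020476190013302828
228 [(256, np.uint8(64), 0.649, 0.083, 0.222), (258, np.uint8(67), 0.647, 0.065, 0.211), (260, np.uint8(99), 0.642, 0.059, 0.209), (262, np.uint8(99), 0.637, 0.054, 0.205), (264, np.uint8(165), 0.684, -0.294, -0.0)]
229 [(256, np.uint8(66), 0.654, 0.055, 0.202), (258, np.uint8(67), 0.648, 0.059, 0.205), (260, np.uint8(98), 0.643, 0.055, 0.202), (262, np.uint8(96), 0.638, 0.052, 0.201), (264, np.uint8(159), 0.681, -0.276, 0.006)]
230 [(256, np.uint8(65), 0.655, 0.052, 0.198), (258, np.uint8(68), 0.648, 0.062, 0.203), (260, np.uint8(88), 0.643, 0.055, 0.2), (262, np.uint8(99), 0.638, 0.053, 0.199), (264, np.uint8(152), 0.679, -0.262, 0.01)]
231 [(256, np.uint8(64), 0.654, 0.056, 0.196), (258, np.uint8(65), 0.648, 0.061, 0.2), (260, np.uint8(89), 0.643, 0.06, 0.199), (262, np.uint8(100), 0.638, 0.053, 0.195), (264, np.uint8(148), 0.679, -0.261, 0.007)]
232 [(256, np.uint8(65), 0.655, 0.056, 0.193), (258, np.uint8(66), 0.648, 0.061, 0.196), (260, np.uint8(88), 0.643, 0.058, 0.195), (262, np.uint8(101), 0.638, 0.054, 0.192), (264, np.uint8(150), 0.678, -0.253, 0.0
[... 1733 characters left out ...]
01), 0.663, -0.136, 0.046)]
241 [(256, np.uint8(186), 0.701, -0.204, -0.002), (258, np.uint8(189), 0.694, -0.205, -0.002), (260, np.uint8(185), 0.687, -0.206, -0.002), (262, np.uint8(193), 0.667, -0.121, 0.052), (264, np.uint8(205), 0.661, -0.123, 0.051)]
242 [(256, np.uint8(187), 0.701, -0.198, -0.002), (258, np.uint8(185), 0.694, -0.201, -0.003), (260, np.uint8(183), 0.686, -0.196, -0.0), (262, np.uint8(162), 0.667, -0.12, 0.049), (264, np.uint8(204), 0.66, -0.118, 0.05)]
243 [(256, np.uint8(193), 0.7, -0.193, -0.003), (258, np.uint8(189), 0.692, -0.189, 0.0), (260, np.uint8(187), 0.686, -0.194, -0.003), (262, np.uint8(153), 0.668, -0.123, 0.043), (264, np.uint8(162), 0.659, -0.112, 0.05)]
```

The fingers passed over the pin. In the depth image the real fingertips are at z≈0.174, while the reported TCP is 0.147, so they sit about 27 mm higher than reported. I'll go back, lower by that much and push again.

```bash
python3 -m crank '[10,0,-12,0,0, 50,0,-12,0,0, 95,0,-12,0,0, 104,0,-12,0,0, 104,0,0,0,0, 104,0,25,0,0, 104,0,27,0,0, 104,0,27,0,0, 104,0,27,0,0, 104,0,27,0,0]'
python3 - <<'E'
from h import *
to([.59,.0715,.119])
p,d,c=grab("side"); W=cloud(d,c); n=(np.abs(W[...,0]-.5526)<.02)&(np.abs(W[...,1]-.088)<.025)&(W[...,2]>.138)&(d>0); print(np.percentile(W[n],[0,2,10,50],axis=0).round(3),n.sum())
E
```

```text
time: 8.45
tool_pos: [0.5536, 0.0859, 0.1209]
tool_rot: [0.001, 0.187, 0.982, 0.0]
contact_force: [0.0, 0.2, 0.9]
gripper_width: -0.002
t 8.45 pos [0.5536 0.0859 0.1209] x [-0.93   0.367 -0.002] y [0.367 0.93  0.001] F [0.  0.2 0.9] shift [-39.1  -0.    1.9]
[[0.533 0.063 0.148]
 [0.533 0.066 0.152]
 [0.536 0.079 0.166]
 [0.547 0.096 0.237]] 434
```

```bash
python3 -m crank '[-12,0,0,0,0, -20,0,0,0,0, -27,0,0,0,0, -35,0,0,0,0, -43,0,0,0,0, -51,0,0,0,0, -58,0,0,0,0, -65,0,0,0,0, -71,0,0,0,0, -76,0,0,0,0]'; python3 -m crank '[-3,0,0,0,0, -6,0,0,0,0, -8,0,0,0,0, -10,0,0,0,0, -12,0,0,0,0, -13,0,0,0,0, -14,0,0,0,0, -15,0,0,0,0, -16,0,0,0,0, -16,0,0,0,0]'
python3 - <<'E'
from h import *
to([.59,.0715,.119])
p,d,c=grab("side"); W=cloud(d,c); n=(W[...,0]>.6)&(W[...,0]<.72)&(np.abs(W[...,1]-.045)<.035)&(W[...,2]>.131)&(W[...,2]<.14)&(d>0)&(p.max(-1)<90); print(W[n].min(0).round(3),W[n].max(0).round(3),n.sum())
E
```

```text
time: 9.5
tool_pos: [0.6236, 0.058, 0.1196]
tool_rot: [-0.0, 0.187, 0.982, 0.0]
contact_force: [-1.7, 1.2, 2.2]
gripper_width: -0.003
time: 10.5
tool_pos: [0.6382, 0.0523, 0.1196]
tool_rot: [0.0, 0.187, 0.982, 0.0]
contact_force: [-0.7, 0.8, 0.3]
gripper_width: -0.0
t 10.5 pos [0.6382 0.0523 0.1196] x [-0.93   0.367 -0.   ] y [0.367 0.93  0.   ] F [-0.7  0.8  0.3] shift [51.9  0.2  0.6]
[0.624 0.026 0.131] [0.718 0.058 0.14 ] 31
```

```bash
python3 -m crank '[-1,0,0,0,0, -2,0,0,0,0, -3,0,0,0,0, -4,0,0,0,0, -5,0,0,0,0, -6,0,0,0,0, -7,0,0,0,0, -8,0,0,0,0, -8,0,0,0,0, -8,0,0,0,0]'
python3 - <<'E'
from h import *
to([.59,.0715,.119])
E
```

```text
time: 11.55
tool_pos: [0.6401, 0.0515, 0.1195]
tool_rot: [-0.007, 0.186, 0.982, 0.0]
contact_force: [-20.4, 6.0, 11.7]
gripper_width: 0.004
t 11.55 pos [0.6401 0.0515 0.1195] x [-0.931  0.366  0.014] y [ 0.366  0.931 -0.002] F [-20.4   6.   11.7] shift [54.   0.3  1.3]
```

```bash
python3 -m crank '[12,0,0,0,0, 20,0,-40,0,0, 20,0,-85,0,0, 28,-30,-85,8,0, 36,-60,-85,16,0, 44,-90,-85,24,0, 52,-120,-85,32,0, 60,-150,-85,40,0, 64,-156,-85,48,0, 64,-156,-85,56,0]'; python3 -m crank '[0,0,0,8,0, 0,0,0,16,0, 0,0,0,24,0, 0,0,0,32,0, 0,0,0,34,0, 0,0,0,34,0, 0,0,0,34,0, 0,0,0,34,0, 0,0,0,34,0, 0,0,0,34,0]';  python3 - <<'E'
from h import *
to([.5233,-.070,.15]); print(status.state()["joint_pos"].round(2))
p,d,c=grab("wrist"); save("w4.png",p); np.savez("w4.npz",p=p,d=d,**c)
md,co,r,m=plate(p,d,c); print(md,co,r,m.sum())
print(ball(d,c,np.array([.603,.132,.0685])))
p,d,c=grab("side"); md,co,r,m=plate(p,d,c); print("side",md,co,r,m.sum())
E
```

```text
time: 12.55
tool_pos: [0.5283, -0.0738, 0.2049]
tool_rot: [0.001, 0.629, 0.777, 0.0]
contact_force: [0.7, 0.6, -0.1]
gripper_width: 0.004
time: 13.55
tool_pos: [0.5288, -0.0723, 0.2046]
tool_rot: [0.0, 0.827, 0.563, 0.0]
contact_force: [-0.3, 0.1, 0.4]
gripper_width: -0.003
t 13.55 pos [ 0.5288 -0.0723  0.2046] x [ 0.366  0.93  -0.   ] y [ 0.93  -0.366  0.   ] F [-0.3  0.1  0.4] shift [ 0.1 -6.  54.6]
[-0.28 -0.17  1.82 -0.    1.48  0.1 ]
[ 5.50190561e-01 -1.73528164e-04  1.33619865e-01] [-0.00033752 -0.00023179  0.13380157] ((548.9488525390625, -4.407314300537109), (99.40151977539062, 69.46975708007812), 69.06512451171875) 21800
(array([0.603 , 0.132 , 0.0685]), np.float64(nan), 0)
side [0.54924526 0.00079995 0.13102666] [-0.00449577  0.00046905  0.13349271] ((549.0985717773438, -1.8831748962402344), (102.9959716796875, 69.48399353027344), 69.43099975585938) 434h.py:26: RuntimeWarning: Mean of empty slice.
  f=least_squares(lambda x:np.linalg.norm(Q-x,axis=1)-.05,X0,loss="soft_l1",f_scale=.002); return f.x,np.abs(f.fun).mean(),len(Q)
  ret = ret.dtype.type(ret / rcount)
```

View pics/w4.png

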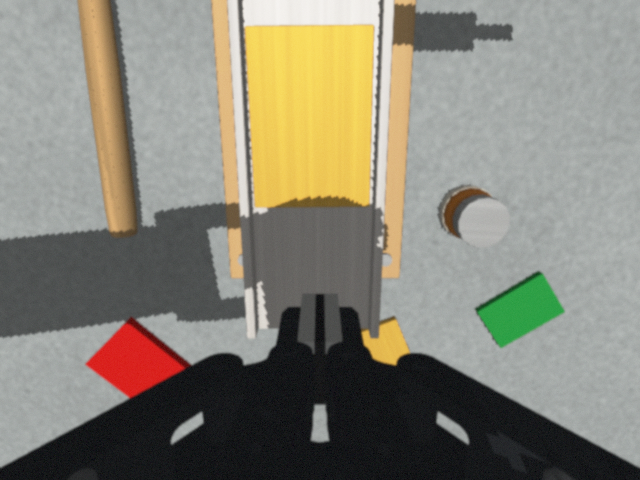

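```bash
cat > fit.py <<'E'
from h import *
def rest(p,d,c,th0=68.5):
    W=cloud(d,c); t=np.radians(th0); u=np.array([np.cos(t),np.sin(t)]); n=np.array([u[1],-u[0]]); o=np.array([.603,.1306])
    S=(W[...,:2]-o)@u; L=(W[...,:2]-o)@n; out=[]
    for sg in(-1,1):
        k=(d>0)&(np.abs(W[...,2]-.1345)<.003)&(np.abs(L*sg-.041)<.005)&(S>-.27)&(S<-.09)&~yellow(p)
        q=np.polyfit(S[k],L[k],1); out.append((q[0],q[1],k.sum()))
    a=np.mean([x[0] for x in out]); b=[x[1]*1000 for x in out]
    print("wall slopes deg",np.degrees([x[0] for x in out]).round(2),"theta",(th0-np.degrees(a)).round(2),"offset of centre at ball mm",np.mean(b).round(2),"spacing",round(b[1]-b[0],1),[x[2] for x in out])
if __name__=="__main__":
    for f in("w1","w4"):
        z=np.load(f+".npz"); rest(z["p"],z["d"],{k:z[k] for k in("camera_matrix","R","t")})
E
python3 fit.py
```

```text
wall slopes deg [-0.09 -0.1 ] theta 68.6 offset of centre at ball mm -1.0 spacing 81.5 [np.int64(2698), np.int64(2488)]
wall slopes deg [-0.11 -0.1 ] theta 68.61 offset of centre at ball mm -0.39 spacing 81.3 [np.int64(3397), np.int64(3338)]
```

```bash
python3 -m crank '[0,-5.5,30,0,25, 0,-5.5,60,0,25, 0,-5.5,90,0,25, 0,-5.5,100,0,25, 0,-5.5,102,0,25, 0,-5.5,102,0,25, 0,-5.5,102,0,25, 0,-5.5,102,0,25, 0,-5.5,102,0,25, 0,-5.5,102,0,25]'
python3 - <<'E'
from h import *
to([.5237,-.070,.15])
p,d,c=grab("side"); W=cloud(d,c); o=status.state()["tool_pos"]; n=(np.hypot(W[...,0]-o[0],W[...,1]-o[1])<.035)&(W[...,2]>.124)&(d>0)&(p.max(-1)<115); print(np.percentile(W[n],[0,2,10,50],axis=0).round(3),n.sum())
save("s5.png",cv2.resize(p[195:275,240:345],None,fx=7,fy=7,interpolation=cv2.INTER_CUBIC))
E
```

```text
time: 14.65
tool_pos: [0.524, -0.0704, 0.1033]
tool_rot: [0.0, 0.827, 0.563, 0.0]
contact_force: [-0.3, -0.1, 0.1]
gripper_width: 0.244
t 14.65 pos [ 0.524  -0.0704  0.1033] x [0.367 0.93  0.   ] y [ 0.93  -0.367  0.001] F [-0.3 -0.1  0.1] shift [  0.2  -0.4 -46.7]
[[ 0.489 -0.102  0.13 ]
 [ 0.496 -0.082  0.137]
 [ 0.502 -0.072  0.154]
 [ 0.526 -0.055  0.229]] 784
```

View pics/s5.png

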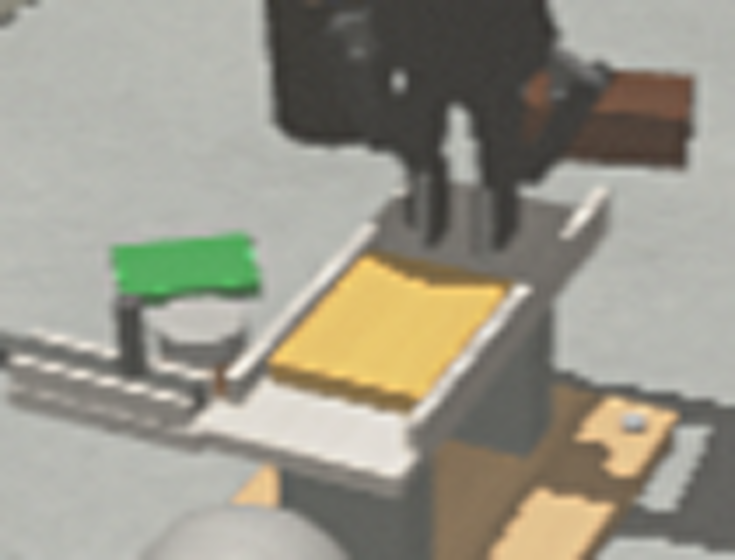

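The picture shows the stop drawn clear of the channel, with its pin at (130,335) in the crop. Both fingertips are inside the channel behind the plate. Next I'll lower gently to find the floor.

```bash
python3 -m crank '[0,0,2,0,25, 0,0,4,0,25, 0,0,5,0,25, 0,0,6,0,25, 0,0,7,0,25, 0,0,7.5,0,25, 0,0,8,0,25, 0,0,8,0,25, 0,0,8,0,25, 0,0,8,0,25]'
```

```text
time: 15.7
tool_pos: [0.5237, -0.0703, 0.0948]
tool_rot: [0.0, 0.827, 0.563, 0.0]
contact_force: [0.4, 1.2, -0.2]
gripper_width: 0.25
```

```bash
python3 -m crank '[0,0,1,0,25, 0,0,2,0,25, 0,0,3,0,25, 0,0,4,0,25, 0,0,5,0,25, 0,0,6,0,25, 0,0,6,0,25, 0,0,6,0,25, 0,0,6,0,25, 0,0,6,0,25]'
```

```text
time: 16.7
tool_pos: [0.524, -0.0704, 0.0937]
tool_rot: [-0.0, 0.827, 0.563, -0.0]
contact_force: [-13.6, 2.7, 25.2]
gripper_width: 0.249
```

```bash
python3 -m crank '[0,0,-8.5,0,25, 2,0,-8.5,0,25, 6,0,-8.5,0,25, 9,0,-8.5,0,25, 13,0,-8.5,0,25, 19,0,-8.5,0,25, 26,0,-8.5,0,25, 33,0,-8.5,0,25, 40,0,-8.5,0,25, 45,0,-8.5,0,25]'
python3 - <<'E'
from h import *
to([.5237,-.070,.15])
p,d,c=grab("wrist"); np.savez("w6.npz",p=p,d=d,**c)
md,co,r,m=plate(p,d,c); print(md,co,r,m.sum())
print(ball(d,c,np.array([.603,.132,.0685])))
E
```

```text
time: 17.7
tool_pos: [0.5402, -0.0276, 0.0969]
tool_rot: [-0.0, 0.827, 0.563, -0.0]
contact_force: [-0.4, -2.6, -1.7]
gripper_width: 0.249
t 17.7 pos [ 0.5402 -0.0276  0.0969] x [ 0.366  0.931 -0.   ] y [ 0.931 -0.366 -0.   ] F [-0.4 -2.6 -1.7] shift [-45.5   0.1 -53.1]
[0.56429022 0.03352609 0.13359967] [-2.85600741e-04  3.94111595e-05  1.33760685e-01] ((562.5068359375, 26.688461303710938), (95.97007751464844, 70.4354476928711), 68.39856719970703) 63585
(array([0.603 , 0.132 , 0.0685]), np.float64(nan), 0)h.py:26: RuntimeWarning: Mean of empty slice.
  f=least_squares(lambda x:np.linalg.norm(Q-x,axis=1)-.05,X0,loss="soft_l1",f_scale=.002); return f.x,np.abs(f.fun).mean(),len(Q)
  ret = ret.dtype.type(ret / rcount)
```

```bash
python3 -m crank '[5,0,0,0,25, 12,0,0,0,25, 20,0,0,0,25, 28,0,0,0,25, 36,0,0,0,25, 44,0,0,0,25, 51,0,0,0,25, 58,0,0,0,25, 64,0,0,0,25, 70,0,0,0,25]';  python3 -m crank '[4,0,0,0,25, 8,0,0,0,25, 12,0,0,0,25, 15,0,0,0,25, 18,0,0,0,25, 20,0,0,0,25, 20,0,0,0,25, 20,0,0,0,25, 20,0,0,0,25, 20,0,0,0,25]'
python3 - <<'E'
from h import *
to([.5237,-.070,.15])
o=np.array([.603,.1306]); u=np.array([.3649,.9311]); n=np.array([u[1],-u[0]])
for f in("wrist","side"):
    p,d,c=grab(f); np.savez(f+"7.npz",p=p,d=d,**c)
    if f=="wrist": save("w7.png",p)
    md,co,r,m=plate(p,d,c); e=np.array(r[0])/1000-o; print(f,md.round(4),co.round(4),r,m.sum(),"s,l",(e@u).round(4),(e@n).round(4))
    b=ball(d,c,np.array([.603,.131,.0705])); e=b[0][:2]-o; print(b,(e@u).round(4),(e@n).round(4))
E
```

```text
time: 18.75
tool_pos: [0.5662, 0.037, 0.0975]
tool_rot: [0.0, 0.827, 0.563, 0.0]
contact_force: [-1.5, -3.5, 2.6]
gripper_width: 0.248
time: 19.75
tool_pos: [0.5732, 0.0558, 0.097]
tool_rot: [-0.0, 0.827, 0.563, 0.0]
contact_force: [0.2, -1.4, 0.3]
gripper_width: 0.248
t 19.75 pos [0.5732 0.0558 0.097 ] x [0.367 0.93  0.001] y [ 0.93  -0.367 -0.   ] F [ 0.2 -1.4  0.3] shift [-135.1    0.   -53.1]
wrist [0.5973 0.1168 0.1332] [-0.004  -0.0102  0.1367] ((595.3866577148438, 110.09071350097656), (96.38363647460938, 70.4653091430664), 68.38347625732422) 63503 s,l -0.0219 0.0004
(array([0.60291639, 0.13038448, 0.07080583]), np.float64(0.00012053391565530327), 224) -0.0002 0.0
side [0.5977 0.1248 0.1305] [-0.0025 -0.0096  0.1332] ((595.0603637695312, 114.55603790283203), (101.37699890136719, 70.02005004882812), 68.55889892578125) 482 s,l -0.0178 -0.0015
(array([0.6022982 , 0.12981624, 0.06859154]), np.float64(0.0014724609314601435), 698) -0.001 -0.0004
```

View pics/w7.png

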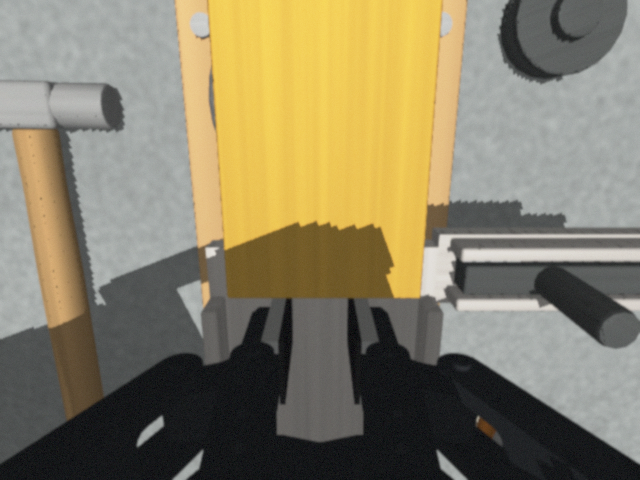

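```bash
python3 -m crank '[2,0,0,0,25, 4.5,0,0,0,25, 7,0,0,0,25, 9,0,0,0,25, 11,0,0,0,25, 12.5,0,0,0,25, 14,0,0,0,25, 15.5,0,0,0,25, 16.5,0,0,0,25, 17.5,0,0,0,25]';  python3 -m crank '[0.5,0,0,0,25, 1,0,0,0,25, 1,0,0,0,25, 1,0,0,0,25, 1,0,0,0,25, 1,0,0,0,25, 1,0,0,0,25, 1,0,0,0,25, 1,0,0,0,25, 1,0,0,0,25]'
cat > chk.py <<'E'
from h import *
import sys
to([.5237,-.070,.15])
o=np.array([.603,.1306]); u=np.array([.3649,.9311]); n=np.array([u[1],-u[0]])
for f in sys.argv[2:]:
    p,d,c=grab(f); np.savez(f+sys.argv[1]+".npz",p=p,d=d,**c)
    md,co,r,m=plate(p,d,c); e=np.array(r[0])/1000-o; print(f,"med",md.round(4),"tilt deg fwd/lat",np.degrees([co[:2]@u,co[:2]@n]).round(2),"size",np.round(r[1],1),"ang",round(r[2],1),m.sum(),"s,l mm",(e@u*1000).round(1),(e@n*1000).round(1))
E
python3 chk.py 8 wrist side
```

```text
time: 20.85
tool_pos: [0.5796, 0.0717, 0.0972]
tool_rot: [0.0, 0.827, 0.563, -0.0]
contact_force: [-1.0, -3.0, 0.9]
gripper_width: 0.254
time: 21.85
tool_pos: [0.58, 0.0726, 0.0971]
tool_rot: [-0.0, 0.827, 0.563, 0.0]
contact_force: [-0.9, -2.9, 0.8]
gripper_width: 0.255
t 21.85 pos [0.58   0.0726 0.0971] x [0.367 0.93  0.   ] y [ 0.93  -0.367  0.   ] F [-0.9 -2.9  0.8] shift [-1.533e+02 -1.000e-01 -5.290e+01]
wrist med [0.6041 0.1334 0.1329] tilt deg fwd/lat [-1.23 -0.02] size [96.8 70.6] ang 68.4 63461 s,l mm -3.7 0.8
side med [0.6049 0.1411 0.1301] tilt deg fwd/lat [-1.2   0.29] size [104.2  69.7] ang 70.0 515 s,l mm -1.0 -1.4
```

```bash
python3 -m crank '[-1,0,0,0,25, -3,0,0,0,25, -6,0,0,0,25, -10,0,0,0,25, -10,0,0,0,25, -10,0,0,0,25, -10,0,0,0,25, -10,0,0,0,25, -10,0,0,0,25, -10,0,0,0,25]'; python3 chk.py 9 wrist side wrist
```

```text
time: 22.95
tool_pos: [0.5763, 0.0633, 0.0971]
tool_rot: [-0.0, 0.827, 0.563, 0.0]
contact_force: [0.9, 0.9, -0.1]
gripper_width: 0.251
t 22.95 pos [0.5763 0.0633 0.0971] x [0.367 0.93  0.   ] y [ 0.93  -0.367  0.   ] F [ 0.9  0.9 -0.1] shift [-1.433e+02 -1.000e-01 -5.290e+01]
wrist med [0.6021 0.1281 0.1328] tilt deg fwd/lat [ 2.52 -1.35] size [86.4 70.5] ang 68.3 58054 s,l mm -9.0 0.8
side med [0.6032 0.1393 0.1307] tilt deg fwd/lat [ 1.84 -0.74] size [101.2  68.4] ang 68.2 521 s,l mm 0.4 -1.0
wrist med [0.6021 0.1281 0.1329] tilt deg fwd/lat [ 2.52 -1.35] size [86.1 70.5] ang 68.6 58058 s,l mm -9.0 1.0
```

```bash
python3 -m crank '[4,0,0,0,25, 7,0,0,0,25, 8.5,0,0,0,25, 9.5,0,0,0,25, 10,0,0,0,25, 10.5,-0.3,0,0,25, 11,-0.6,0,0,25, 11.5,-0.9,0,0,25, 12,-1.2,0,0,25, 12,-1.2,0,0,25]'; python3 chk.py 10 wrist; python3 -m crank '[-1,0,0,0,25, -3,0,0,0,25, -6,0,0,0,25, -10,0,0,0,25, -10,0,0,0,25, -10,0,0,0,25, -10,0,0,0,25, -10,0,0,0,25, -10,0,0,0,25, -10,0,0,0,25]'; python3 chk.py 11 wrist side
```

```text
time: 24.1
tool_pos: [0.5798, 0.0747, 0.0974]
tool_rot: [0.0, 0.827, 0.563, 0.0]
contact_force: [-0.7, -4.8, 0.9]
gripper_width: 0.249
t 24.1 pos [0.5798 0.0747 0.0974] x [ 0.367  0.93  -0.   ] y [ 0.93  -0.367  0.001] F [-0.7 -4.8  0.9] shift [-155.2    1.   -52.6]
wrist med [0.6048 0.1362 0.1332] tilt deg fwd/lat [ 2.38 -1.27] size [97.1 70.5] ang 67.9 62713 s,l mm -2.0 0.7
time: 25.15
tool_pos: [0.5759, 0.0656, 0.0971]
tool_rot: [-0.0, 0.827, 0.563, 0.0]
contact_force: [-0.4, 0.2, -0.0]
gripper_width: 0.248
t 25.15 pos [0.5759 0.0656 0.0971] x [0.367 0.93  0.   ] y [ 0.93  -0.367  0.   ] F [-0.4  0.2 -0. ] shift [-145.3    1.1  -52.9]
wrist med [0.6025 0.1297 0.133 ] tilt deg fwd/lat [-0.47 -0.97] size [86.3 70.6] ang 68.0 58272 s,l mm -6.3 0.6
side med [0.6037 0.1399 0.1303] tilt deg fwd/lat [-0.49 -0.66] size [98.5 70.1] ang 67.3 545 s,l mm 2.1 -1.3
```

```bash
python3 -m crank '[-5,0,0,0,25, -15,0,0,0,25, -20,0,-10,0,25, -25,0,-40,0,25, -40,0,-80,0,25, -70,0,-110,0,25, -100,0,-130,0,25, -130,0,-150,0,25, -130,0,-150,0,25, -130,0,-150,0,25]'; python3 chk.py 12 wrist side
python3 - <<'E'
from h import *
z=np.load("side12.npz"); save("s12.png",cv2.resize(z["p"][200:330,200:370],None,fx=4.6,fy=4.6,interpolation=cv2.INTER_CUBIC))
E
```

```text
time: 26.25
tool_pos: [0.5283, -0.0561, 0.2484]
tool_rot: [0.001, 0.827, 0.562, 0.001]
contact_force: [0.8, -0.1, -0.6]
gripper_width: 0.251
t 26.25 pos [ 0.5283 -0.0561  0.2484] x [0.368 0.93  0.001] y [ 0.93  -0.368  0.002] F [ 0.8 -0.1 -0.6] shift [-14.7   0.6  98.4]
wrist med [ 0.5525 -0.0582  0.3061] tilt deg fwd/lat [177.24 194.4 ] size [2.6 7. ] ang 0.9 83 s,l mm -192.2 22.0
side med [0.6016 0.1374 0.1305] tilt deg fwd/lat [-0.31 -0.89] size [101.2  69.6] ang 69.6 550 s,l mm 1.5 -1.5
```

View pics/s12.png

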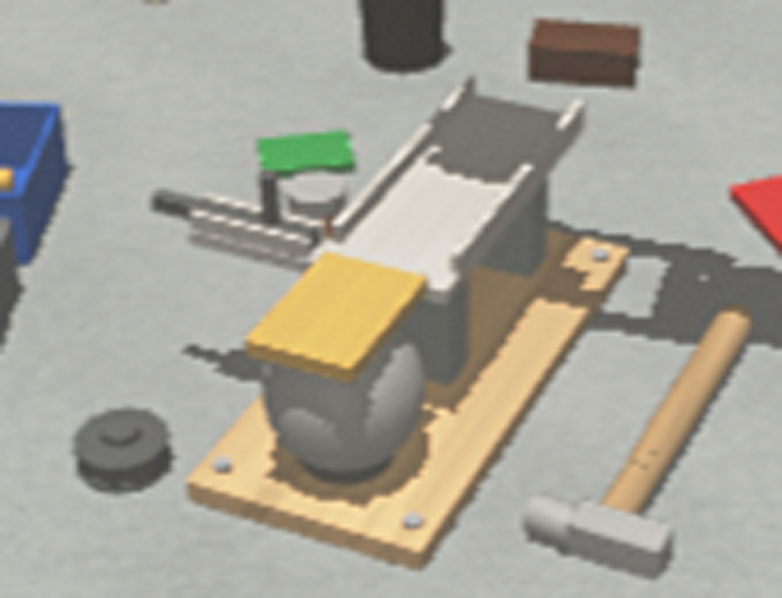

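Run:
```python
from h import *
o=np.array([.603,.1306]); u=np.array([.3649,.9311]); n=np.array([u[1],-u[0]])
z=np.load("side12.npz"); W=cloud(z["d"],{k:z[k] for k in("camera_matrix","R","t")}); e=W[...,:2]-o
k=(W[...,2]>.14)&(W[...,2]<.175)&(np.abs(e@u+.062)<.02)&(e@n>.04)&(e@n<.12); print("pin l,s",np.median(e@n*1000,where=None) if 0 else np.median((e@n)[k]).round(4),np.median((e@u)[k]).round(4),k.sum())
print(status.state()["time"]); order.job_done()
```

```text
pin l,s 0.0767 -0.0585 39
26.35
the job is handed in; nothing more can be done
```

The stop is drawn out to its end, and the brass plate is balanced on the ball. I handed the job in at 26.4 s of the 51 s allowed.

- **Stop:** My first push passed over the pin because the real fingertips sit about 26 mm higher than the reported TCP. That push left the stop and everything else where it was. I lowered by that much and pushed the pin until it hit the end of its travel, at about 22 N. The last side picture puts the pin about 77 mm from the centre line, against 80 mm for full travel. I put the difference down to that camera's offset of 1 to 1.5 mm and to it seeing only the near face of the pin.
- **Plate:** I pushed it along the channel on its rear end with two fingers. I let go once to read the tilt, then corrected by about 2 mm forward and 1 mm sideways.
- **Last checks:**
  - With the fingers withdrawn, the side camera showed the plate tilted about 0.3° along the channel and 0.9° across it. That means it is within about 1 mm of centre, with a gap of about 4 mm to the rest.
  - Two readings about a second apart agreed within about 0.25°, so the plate is at rest.
  - The wrist camera could not see the plate from the final pose, so it gave no second check there.
  - The side camera's direct position reading (+1.5 mm along, -1.5 mm across) was less close than the tilt. I trusted the tilt because that camera already showed an offset of that order.
- **Bystanders:** The ones in view in the last picture (jar, pulley, mallet, brush pot and block) look undisturbed. The bottle and screwdriver were outside that crop.

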